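# Press the clip-on lid home and lock the thermometer case

### The arm

A 7-joint arm with a two-finger parallel gripper is mounted at the origin on the work surface. World frame = base frame: x ahead of the robot, y to its left, z up, the work surface at z = 0. Lengths are in m, angles in rad, forces in N, time in s.
With the tool pointing down it reaches from about 0.4 to 0.85 m from the base axis. Payload 10.4 kg.
Tool frame: the origin (TCP) lies on the mounting face of the last link; the fingertips stand 182 mm ahead of it and the grasp point (between the pads) lies 164 mm ahead of it; z points along the fingers, y is the line along which they close (so a half turn about z gives the same grasp; the last joint's range is limited). The gripper opens to 87 mm and grips with 3 to 60 N. Pads are 19 mm wide; open, the fingers measure 117 mm over their backs; the gripper's body (75 mm by 190 mm) begins 51 mm behind the grasp point.
Start: joints at [1.081, 0.332, -0.065, 1.46, 0.022, 1.35, -0.088], TCP at [0.281, -0.558, 0.405] pointing down, gripper open.
Joint ranges: [-2.6, 2.6], [-0.5, 2.12], [-1.47, 1.34], [0.16, 2.42], [-1.27, 4.41], [0.06, 2.06], [-2.6, 2.6]. Speed limits (rad/s): [2.22, 2.22, 2.79, 2.79, 3.14, 3.14, 3.14].

### API

Orientations are given as a unit quaternion [x, y, z, w].
In Python, from cell import bot gives the robot as it stands.
- The arm moves only by the tool play_rows, never from a script. Its argument "steps" is a list of rows, each an object with "jaw": the opening, from -1 (shut) to 1 (fully open); "delta_pos": the shift along the tool's x, y, z in mm, a list of three; "rot": the turn, a rotation vector about the tool's x, y, z in rad, a list of three. In form: [{"jaw": jaw, "delta_pos": [tx, ty, tz], "rot": [rx, ry, rz]}, ...]. A call has 1 to 5 rows; each row shifts and turns the commanded pose from where the row before left it, along the tool's axes as they then stand; what a row does not reach is not made up. A row lasts 1/8 s, in which the tool goes at most 62.5 mm and 10.7 degrees, less where a joint would pass 70% of its speed; a pose out of reach is approached as far as the arm can. A call is refused whole if a number of a shift passes 62.5 or a number of a turn 0.188, either way. A call with a gripper value outside its range is refused whole. The fingers move at their own pace and stop on an object; the grip force is fixed at half the most. Time passes only in rows, so rows that do not move let the fingers close. It gives the time, the measured TCP pose, the force, the opening and the grip force at its end, in the units of the state.
- bot.read_state(): the state, without advancing time (a new reading comes with each control period).
- bot.grab_frame(name): name is "scene" or "top" or "wrist"; returns a dict with "pixels" (480x640x3 uint8, red, green, blue), "fx", "fy", "cx", "cy" (pixels), "D" ([k1, k2, p1, p2, k3] as OpenCV has them; the pictures are not rectified), "pose" (4x4, takes a point from camera to world coordinates); the wrist camera has in their place "mount" (4x4, takes a point from camera to tool coordinates, whose origin is the TCP and whose axes are the flange's). Camera axes: x right, y down, z forward; pixel columns grow to the right and rows downward; lengths in m; the calibration is good to about 2 mm. A picture is of the moment at which its call begins: read the wrist's pose just before it. There is no depth.
- bot.close_job(): hands the job in; it is judged then, once.
Trained networks look in a picture, given as the dict that the camera call returned (one of the last four; its "shot" number tells which), for a name from the list of things; names that differ only in an ending like _2 or _b are one class to them, and where a whole thing is asked for, a point or a joint stands for the part that bears it (a point fixed in the world has none). Each returns a list of dicts, best first, with "score" (0 to 1); they miss things now and then, are a little off and sometimes report something else, mostly with a low value. They report only what shows in the picture. A call takes as long as a camera call. They do not tell look-alikes from the thing itself.
- bot.find_in(picture, target): "pixel" ([column, row] in pixels, amid what is visible of it).
The state is a dict: "time_s": time; "q": joint angles; "qvel": joint speeds; "effort": joint torques, N m; "tool_pos": TCP position; "tcp_rot": TCP orientation; "contact_force": force on the tool from outside, world axes, zero at the start; "torque": the same for the moment, N m; "opening": finger opening in m; "gripper_force": force on a finger pad.
Only numpy, scipy, OpenCV 4.12 (cv2) and the standard library are available. Lean on these libraries where they do the work, as an engineer would, in place of code of your own. Each camera call takes 0.05 s, during which the arm holds its last target. There are 200 camera calls.

### The job

Take the press block from its cork pad, set its sole on the thermometer case's grey lid at the red-dot end, and draw it along the row of blue clips to the other end in one unbroken stroke, pressing steadily but gently, so that every clip goes home and the sprung sole is never driven to its stop; let only the block touch the lid. Stand the block back on the cork pad, then turn the lock dial to the green dot. Leave the bottle, the bell and the ice pack alone.

Things in the scene. Friction and masses are not known exactly. Their poses are not given: they have to be found in the camera images.
- case: White plastic instrument case, fixed, 130 (x) x 260 (y) x 60 mm high. Origin at the centre of its underside; its front (-x) half is a plain deck with the lock dial, its rear (+x) half is the grey lid, whose top is level with the deck.
- lid: Grey clip-on lid, 62 (x) x 260 (y) mm. Origin at the centre of its top face (60 mm above the table), axes as the case's. Five blue push-down clips stand on its y axis at y = +48, +24, 0, -24, -48 mm (clip1 to clip5), each 30 (x) x 10 (y) mm, 4.5 mm proud; a red dot at y = +112 mm marks the starting end. Bare for 77 mm beyond the row at both ends.
- dial (a joint): Lock dial, rad: turns clockwise seen from above as the value grows. The large green dot lies at 1.2, small black dots at 0, 0.6 and 1.8; range -0.1 to 1.9. It starts between 0 and 0.7 and stays where it is left (0.04 N m of friction). At 0 the yellow pointer line points along the case's +y, at 1.57 along its +x.
- dial_grip (a point): Point on the dial's axis (case x = -38, y = -80 mm), 21 mm above the deck. Black disc of 46 mm diameter, top 9 mm above the deck, with an upright bar 12 mm thick, 44 mm long, 9 to 34 mm above the deck, pointer line on top. The point's y axis runs along the bar towards the pointed end.
- pad: Cork pad, fixed on the table, 140 (x) x 120 (y) x 6 mm. Origin at the centre of its underside.
- block: Hand press block, about 0.25 kg, 78 mm high, the same fore and aft. Origin at the centre of the black sole when the sole is not pushed in, z up. Sole: flat 26 (x) x 40 (y) mm, toes upturned 22 degrees at both x ends (63 mm overall), to be drawn along its x axis. Above it a pale wooden body 58 x 46 mm, z = 25 to 39 mm, and a dark wooden grip 26 (x) x 40 (y) mm, z = 39 to 78 mm.
- block_grip (a point): Centre of the block's wooden grip, 56 mm above the block's origin, axes as the block's.
- sole (a point): Centre of the underside of the sprung sole; moves with the sole.
- shoe (a joint): How far the block's sprung sole is pushed in, m: 0 (out) to 0.010 (hard stop). The spring presses with 4 N at 0, 9 N at 0.005 and 14 N at 0.010.
- bottle: Amber glass bottle with black cap, 54 mm diameter, 115 mm high, loose; origin at the centre of its underside.
- bell: White ceramic hand bell, 62 mm diameter, 76 mm high, loose, mouth down; origin at the centre of its underside.
- icepack: Blue hard ice-pack shell, 85 x 120 x 24 mm, loose, lying flat; origin at the centre of its underside.
- clip1 (a joint): Blue clip 1 of the lid (1 is nearest the red dot): m pushed down, 0 (up, 4.5 mm proud), 0.0045 when home (flush with the lid), 0.005 at its stop. It needs about 2 N straight down and stays where it is left.
- clip2 (a joint): Blue clip 2 of the lid (1 is nearest the red dot): m pushed down, 0 (up, 4.5 mm proud), 0.0045 when home (flush with the lid), 0.005 at its stop. It needs about 2 N straight down and stays where it is left.
- clip3 (a joint): Blue clip 3 of the lid (1 is nearest the red dot): m pushed down, 0 (up, 4.5 mm proud), 0.0045 when home (flush with the lid), 0.005 at its stop. It needs about 2 N straight down and stays where it is left.
- clip4 (a joint): Blue clip 4 of the lid (1 is nearest the red dot): m pushed down, 0 (up, 4.5 mm proud), 0.0045 when home (flush with the lid), 0.005 at its stop. It needs about 2 N straight down and stays where it is left.
- clip5 (a joint): Blue clip 5 of the lid (1 is nearest the red dot): m pushed down, 0 (up, 4.5 mm proud), 0.0045 when home (flush with the lid), 0.005 at its stop. It needs about 2 N straight down and stays where it is left.
There are look-alikes about, which are no part of the job. What is shaped like the block but pink or turquoise is not meant.

How it is judged:
By the outcome, as a careful person would: the job done as asked, in the order asked, and still so for the second after the job is handed in, with the robot touching nothing.
It also fails if it takes over 72 s, if anything falls off the work surface, if the arm or the gripper's body presses on something with over 40 N, if the wrist force passes 120 N, or if a joint passes its speed limit or range.

## Working session

There is one attempt and no reset: what is moved stays moved. The work goes in short steps, Python scripts to look and compute and a tool call to move; the robot and the scene stay as the last step left them, time stands still between calls to the robot, and variables do not carry over. Pictures are saved under pics/ and viewed, at most 10 in all, crops included, and the job is handed in when it is done.

Besides the shell and the picture viewer there is one more tool, called after "Request:" as name(argument=value, ...), one argument or row to a line, values as JSON. play_rows: Moves the arm, as the interface text tells. Its arguments: {"type":"object","properties":{"steps":{"type":"array"}},"required":["steps"]}

```bash
mkdir -p pics; ls; cat > h.py <<'E'
import numpy as np, cv2
from cell import bot
from scipy.spatial.transform import Rotation as R
def T(s):
    M=np.eye(4);M[:3,:3]=R.from_quat(s['tcp_rot']).as_matrix();M[:3,3]=s['tool_pos'];return M
def grab(n):
    s=bot.read_state();f=bot.grab_frame(n)
    f['P']=np.array(f['pose']) if 'pose' in f else T(s)@np.array(f['mount']);return f
def K(f): return np.array([[f['fx'],0,f['cx']],[0,f['fy'],f['cy']],[0,0,1.]])
def ray(f,px):
    u=cv2.undistortPoints(np.array([[px]],float),K(f),np.array(f['D'],float))[0,0]
    d=f['P'][:3,:3]@np.array([u[0],u[1],1]);return f['P'][:3,3],d/np.linalg.norm(d)
def atz(f,px,z):
    o,d=ray(f,px);return o+d*(z-o[2])/d[2]
def tri(obs):
    A=0;b=0
    for f,px in obs:
        o,d=ray(f,px);M=np.eye(3)-np.outer(d,d);A=A+M;b=b+M@o
    return np.linalg.solve(A,b)
def proj(f,p):
    W=np.linalg.inv(f['P']);q,_=cv2.projectPoints(np.array(p,float).reshape(-1,1,3),cv2.Rodrigues(W[:3,:3])[0],W[:3,3],K(f),np.array(f['D'],float));return q[:,0]
def save(f,n,crop=None,s=1):
    im=f['pixels'][:,:,::-1]
    if crop: a,b,c,d=crop;im=im[b:d,a:c]
    cv2.imwrite('pics/'+n+'.png',cv2.resize(im,None,fx=s,fy=s,interpolation=cv2.INTER_CUBIC))
E
python3 - <<'E'
from h import *
import pickle
s=bot.read_state();print({k:np.round(v,3) for k,v in s.items()})
for n in ('scene','top'):
    f=grab(n);save(f,n);pickle.dump(f,open(n+'.pkl','wb'));print(n,np.round(f['P'],3).tolist())
    for t in ('case','lid','dial','dial_grip','pad','block','block_grip','clip1','bottle','bell','icepack'):
        print(t,[(np.round(r['pixel']).tolist(),round(r['score'],2)) for r in bot.find_in(f,t)[:6]])
E
```

```text
pics
{'time_s': np.float64(0.0), 'q': array([ 1.081,  0.333, -0.065,  1.461,  0.022,  1.35 , -0.088]), 'qvel': array([ 0.   , -0.002,  0.002,  0.001,  0.001,  0.   , -0.001]), 'effort': array([-0.0000e+00, -6.2325e+01,  2.5000e-02, -3.8990e+01, -6.1000e-02,
        4.0000e-02,  0.0000e+00]), 'tool_pos': array([ 0.281, -0.558,  0.404]), 'tcp_rot': array([ 0.973,  0.231, -0.   , -0.001]), 'contact_force': array([1.076, 0.485, 0.157]), 'torque': array([0.05 , 0.017, 0.008]), 'gripper_force': np.float64(0.0), 'opening': np.float64(0.087)}
scene [[-0.288, 0.565, -0.773, 1.347], [0.957, 0.164, -0.237, 0.255], [-0.007, -0.808, -0.589, 0.651], [0.0, 0.0, 0.0, 1.0]]
case [([368.0, 249.0], 0.71)]
lid [([367.0, 250.0], 0.76)]
dial [([329.0, 225.0], 0.53)]
dial_grip [([330.0, 225.0], 0.51)]
pad [([213.0, 246.0], 0.82)]
block [([249.0, 202.0], 0.94), ([220.0, 224.0], 0.84), ([158.0, 229.0], 0.56)]
block_grip [([219.0, 224.0], 0.94), ([248.0, 198.0], 0.71), ([155.0, 228.0], 0.62)]
clip1 [([376.0, 243.0], 0.56), ([348.0, 247.0], 0.52), ([367.0, 248.0], 0.49), ([356.0, 246.0], 0.37)]
bottle [([166.0, 263.0], 0.59), ([218.0, 222.0], 0.35)]
bell [([232.0, 292.0], 0.74), ([219.0, 240.0], 0.33)]
icepack [([511.0, 282.0], 0.9)]
top [[0.016, -0.989, 0.145, 0.433], [-1.0, -0.015, 0.005, 0.038], [-0.002, -0.145, -0.989, 1.146], [0.0, 0.0, 0.0, 1.0]]
case [([284.0, 263.0], 0.68)]
lid [([278.0, 249.0], 0.83)]
dial [([317.0, 267.0], 0.66)]
dial_grip [([324.0, 268.0], 0.5)]
pad [([424.0, 245.0], 0.96), ([276.0, 251.0], 0.58)]
block [([433.0, 262.0], 0.8), ([482.0, 240.0], 0.79), ([420.0, 316.0], 0.56)]
block_grip [([417.0, 316.0], 0.94), ([426.0, 259.0], 0.82), ([480.0, 243.0], 0.68)]
clip1 [([277.0, 256.0], 0.46)]
bottle [([440.0, 194.0], 0.63), ([289.0, 249.0], 0.44)]
bell [([374.0, 187.0], 0.65)]
icepack [([289.0, 247.0], 0.7), ([160.0, 266.0], 0.65), ([279.0, 250.0], 0.51)]
```

```bash
python3 - <<'E'
import cv2
a=cv2.imread('pics/scene.png')[150:350,120:560];b=cv2.imread('pics/top.png')[150:350,120:560]
import numpy as np
cv2.imwrite('pics/two.png',cv2.resize(np.vstack([a,b]),None,fx=1.5,fy=1.5,interpolation=cv2.INTER_CUBIC))
E
```

```text
(no output)
```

View pics/two.png

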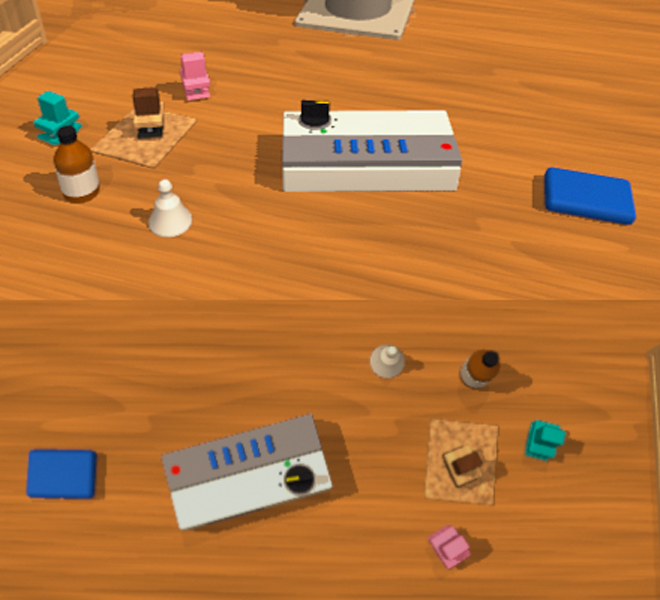

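The picture shows three block-shaped candidates:
- The real block, with a dark grip and pale body, stands on the cork pad at scene (219,224), top (430,258).
- The pink one is at scene (249,202), top (420,316).
- The turquoise one is at scene (158,229), top (482,240).

I choose the one on the cork. The red dot is at scene (417,247), top (237,263). The dial is at the other (-y) end.

```bash
python3 - <<'E'
from h import *
import pickle
s=pickle.load(open('scene.pkl','rb'));t=pickle.load(open('top.pkl','rb'))
for n,a,b in [('grip',(219,220),(431,259)),('pink',(249,198),(418,316)),('turq',(155,228),(481,242)),('red',(417,247),(237,263)),('dial',(330,223),(318,268)),('pad',(213,246),(426,253)),('bottle',(166,263),(440,194)),('bell',(232,290),(375,190))]:
    print(n,np.round(tri([(s,a),(t,b)]),3),np.round(atz(t,b,0.06),3))
for n,px in [('c1',(120+212/1.5,150+160/1.5)),('c5',(120+270/1.5,150+144/1.5)),('lid corners',(120+163/1.5,150+157/1.5)),('',(120+312/1.5,150+116/1.5)),('',(120+330/1.5,150+190/1.5)),('',(120+178/1.5,150+228/1.5))]: print(n,px,np.round(atz(t,px,.06),3))
st=bot.read_state();M=T(st);print(np.round(M,3).tolist())
w=grab('wrist');print(np.round(w['mount'],3).tolist(),w['fx'])
save(t,'crop',(390,210,490,350),4)
E
```

```text
grip [ 0.557 -0.233  0.055] [ 0.557 -0.234  0.06 ]
pink [ 0.418 -0.208  0.041] [ 0.417 -0.2    0.06 ]
turq [ 0.608 -0.376  0.036] [ 0.602 -0.362  0.06 ]
red [0.54  0.246 0.061] [0.54  0.247 0.06 ]
dial [0.529 0.045 0.08 ] [0.531 0.046 0.06 ]
pad [ 0.582 -0.241 -0.009] [ 0.572 -0.222  0.06 ]
bottle [ 0.729 -0.268  0.045] [ 0.724 -0.261  0.06 ]
bell [ 0.744 -0.105  0.021] [ 0.731 -0.095  0.06 ]
c1 (261.33333333333337, 256.6666666666667) [0.556 0.187 0.06 ]
c5 (300.0, 246.0) [0.585 0.092 0.06 ]
lid corners (228.66666666666669, 254.66666666666669) [0.56  0.269 0.06 ]
 (328.0, 227.33333333333331) [0.633 0.023 0.06 ]
 (340.0, 276.6666666666667) [ 0.51  -0.008  0.06 ]
 (238.66666666666669, 302.0) [0.444 0.239 0.06 ]
[[0.893, 0.45, 0.0, 0.281], [0.45, -0.893, -0.0, -0.558], [0.0, 0.0, -1.0, 0.405], [0.0, 0.0, 0.0, 1.0]]
[[0.0, -0.966, -0.259, 0.071], [1.0, 0.0, 0.0, 0.001], [-0.0, -0.259, 0.966, 0.021], [0.0, 0.0, 0.0, 1.0]] 424.8964136076818
```

View pics/crop.png

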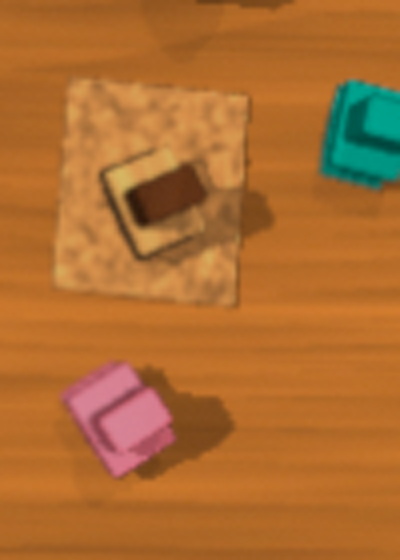

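The close crop confirms it: the dark-grip, pale-bodied block is on the cork, centred at crop (165,195), with pink below it and turquoise to its right. I move above it.

Request:
play_rows(
  steps=[
    {"jaw":1,"delta_pos":[56,-24,0],"rot":[0,0,0]},
    {"jaw":1,"delta_pos":[56,-24,0],"rot":[0,0,0]},
    {"jaw":1,"delta_pos":[56,-24,0],"rot":[0,0,0]},
    {"jaw":1,"delta_pos":[56,-24,0],"rot":[0,0,0]},
    {"jaw":1,"delta_pos":[56,-24,0],"rot":[0,0,0]},
  ],
)

```text
time_s: 1.88
tool_pos: [0.4783, -0.3233, 0.405]
tcp_rot: [0.973, 0.231, 0.0, 0.0]
contact_force: [1.2, -1.6, -0.1]
opening: 0.0873
gripper_force: 0.0
```

Request:
play_rows(
  steps=[
    {"jaw":1,"delta_pos":[56,-24,0],"rot":[0,0,0]},
    {"jaw":1,"delta_pos":[57,-22,0],"rot":[0,0,0]},
    {"jaw":1,"delta_pos":[0,0,0],"rot":[0,0,-0.18]},
    {"jaw":1,"delta_pos":[0,0,0],"rot":[0,0,-0.18]},
    {"jaw":1,"delta_pos":[0,0,0],"rot":[0,0,-0.18]},
  ],
)

```text
time_s: 2.5
tool_pos: [0.5576, -0.2329, 0.4047]
tcp_rot: [0.874, 0.485, -0.0, 0.0]
contact_force: [-0.5, 0.9, 0.4]
opening: 0.087
gripper_force: 0.0
```

Request:
play_rows(
  steps=[
    {"jaw":1,"delta_pos":[0,0,0],"rot":[0,0,-0.18]},
    {"jaw":1,"delta_pos":[0,0,0],"rot":[0,0,-0.18]},
    {"jaw":1,"delta_pos":[0,0,0],"rot":[0,0,-0.18]},
    {"jaw":1,"delta_pos":[0,0,0],"rot":[0,0,-0.18]},
    {"jaw":1,"delta_pos":[0,0,0],"rot":[0,0,-0.17]},
  ],
)

```text
time_s: 3.12
tool_pos: [0.5575, -0.2331, 0.4048]
tcp_rot: [0.581, 0.814, -0.0, 0.0]
contact_force: [-0.0, 0.9, 0.2]
opening: 0.0868
gripper_force: 0.0
```

```bash
python3 - <<'E'
from h import *
import pickle
st=bot.read_state();print(np.round(st['q'],3),np.round(T(st),3).tolist(),np.round(st['contact_force'],2))
w=grab('wrist');pickle.dump(w,open('w1.pkl','wb'));save(w,'w1')
for t in ('block','block_grip','pad','bottle'): print(t,[(np.round(r['pixel']).tolist(),round(r['score'],2),np.round(atz(w,r['pixel'],.08),3)) for r in bot.find_in(w,t)[:4]])
E
```

```text
[ 0.719  0.329 -0.501  1.498  0.159  1.355  0.539] [[-0.326, 0.946, 0.0, 0.558], [0.946, 0.326, -0.0, -0.233], [-0.0, 0.0, -1.0, 0.405], [0.0, 0.0, 0.0, 1.0]] [-0.01  0.92  0.21]
block [([308.0, 207.0], 0.97, array([ 0.555, -0.227,  0.08 ])), ([159.0, 121.0], 0.93, array([ 0.437, -0.203,  0.08 ])), ([304.0, 363.0], 0.56, array([ 0.593, -0.349,  0.08 ])), ([342.0, 177.0], 0.42, array([ 0.571, -0.198,  0.08 ]))]
block_grip [([307.0, 366.0], 0.96, array([ 0.597, -0.352,  0.08 ])), ([160.0, 122.0], 0.83, array([ 0.438, -0.203,  0.08 ])), ([309.0, 208.0], 0.74, array([ 0.556, -0.227,  0.08 ]))]
pad [([346.0, 202.0], 0.98, array([ 0.58 , -0.214,  0.08 ]))]
bottle [([477.0, 287.0], 0.57, array([ 0.699, -0.243,  0.08 ]))]
```

View pics/w1.png

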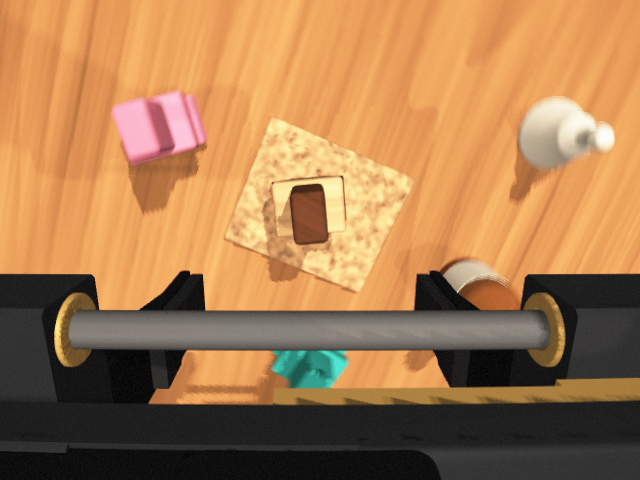

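The wrist view shows the block at (309,207) on the cork, pink at (160,125), turquoise at (308,365), the bottle at (477,287) and the bell at (555,135). Next I measure the block's yaw and centre.

```bash
python3 - <<'E'
from h import *
import pickle
w=pickle.load(open('w1.pkl','rb'));t=pickle.load(open('top.pkl','rb'));s=pickle.load(open('scene.pkl','rb'))
im=w['pixels'].astype(int);sub=im[165:255,255:365]
print('samples grip',im[212,309],im[190,308],'body',im[200,283],im[195,338],'cork',im[190,385])
g=np.zeros((480,640),np.uint8);g[165:255,255:365]=((sub.max(2)<130)&(sub[:,:,0]<125)).astype(np.uint8)
n,l,stt,c=cv2.connectedComponentsWithStats(g);
i=l[212,309];print(stt[i],c[i])
pts=np.argwhere(l==i)[:,::-1].astype(np.float32)
r=cv2.minAreaRect(pts);b=cv2.boxPoints(r);print(r)
W=np.array([atz(w,p,.084)[:2] for p in b]);print(np.round(W,4).tolist())
for a in range(2): d=W[a+1]-W[a];print(np.linalg.norm(d),np.degrees(np.arctan2(d[1],d[0])))
# body pale mask
m=np.zeros((480,640),np.uint8);m[165:255,255:365]=((sub[:,:,2]>125)&(sub.min(2)>125)).astype(np.uint8)
n,l2,st2,c2=cv2.connectedComponentsWithStats(m);k=1+np.argmax(st2[1:,4]);print('body',st2[k])
P=[(275,184),(344,177),(346,232),(277,236)]
W=np.array([atz(w,p,.045)[:2] for p in P]);print(np.round(W,4).tolist(),np.round(W.mean(0),4))
for a in range(3): d=W[a+1]-W[a];print(np.linalg.norm(d),np.degrees(np.arctan2(d[1],d[0])))
print('tri grip w,t,s',tri([(w,(309,213)),(t,(431,259)),(s,(219,221))]),'two', tri([(w,(309,213)),(s,(219,221))]))
save(w,'w1c',(220,110,420,300),4)
E
```

```text
samples grip [140  77  48] [72 40 23] body [252 232 161] [252 239 173] cork [248 202 135]
[     0      0    640    480 306454] [319.52861441 239.57900044]
((319.5, 239.5), (479.0, 639.0), 90.0)
[[0.318, -0.1598], [0.7157, -0.0221], [0.9215, -0.3653], [0.3723, -0.5533]]
0.42088841012651634 19.08985261721512
0.40014325003366386 -59.04699562534048
body [ 255  165  110   90 4407]
[[0.5261, -0.224], [0.5765, -0.2007], [0.5938, -0.2429], [0.541, -0.2647]] [ 0.5594 -0.2331]
0.055547226352942854 24.832107417183636
0.04559988923257331 -67.70713674103763
0.05720489953715757 -157.54714331932266
tri grip w,t,s [ 0.55779677 -0.23420339  0.05291614] two [ 0.55800392 -0.23337668  0.0530423 ]
```

View pics/w1c.png

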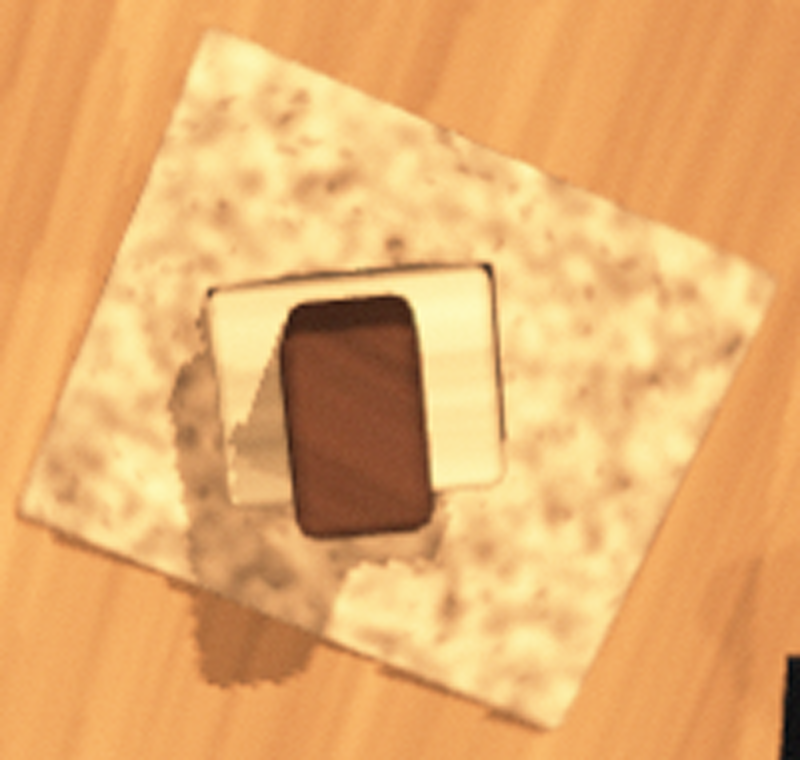

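Crop: the body quad is (210,287)-(490,268)-(505,485)-(233,503) and the grip top is about (285,330)-(413,322)-(433,525)-(298,537). I turn these into world coordinates.

```bash
python3 - <<'E'
from h import *
import pickle
w=pickle.load(open('w1.pkl','rb'));t=pickle.load(open('top.pkl','rb'));s=pickle.load(open('scene.pkl','rb'))
for z,q in [(.045,[(210,287),(490,268),(505,485),(233,503)]),(.084,[(284,330),(413,321),(434,525),(299,538)]),(.006,[(213,30),(776,275),(560,728),(20,510)])]:
    W=np.array([atz(w,(p[0]/4+220-.4,p[1]/4+110-.4),z)[:2] for p in q]);print(z,np.round(W.mean(0),4))
    for a in range(4):
        d=W[(a+1)%4]-W[a];print('  ',round(np.linalg.norm(d)*1e3,1),round(np.degrees(np.arctan2(d[1],d[0])),1))
# lid pose from top corners (earlier picks)
E
```

```text
0.045 [ 0.5583 -0.2324]
   56.1 22.9
   45.0 -65.9
   56.4 -157.1
   45.1 113.8
0.084 [ 0.5579 -0.2324]
   23.1 23.0
   38.1 -64.7
   25.0 -155.3
   38.8 112.5
0.006 [ 0.5689 -0.2393]
   135.4 -4.0
   117.8 -93.4
   137.8 175.8
   117.2 85.4
```

Request:
play_rows(
  steps=[
    {"jaw":1,"delta_pos":[0,0,50],"rot":[0,0,-0.078]},
    {"jaw":1,"delta_pos":[0,0,50],"rot":[0,0,0]},
    {"jaw":1,"delta_pos":[0,0,0],"rot":[0,0,0]},
  ],
)

```text
time_s: 3.75
tool_pos: [0.5563, -0.2328, 0.3015]
tcp_rot: [0.552, 0.834, -0.001, -0.003]
contact_force: [0.4, 0.1, 1.4]
opening: 0.087
gripper_force: 0.0
```

```bash
python3 - <<'E'
from h import *
import pickle
w=grab('wrist');pickle.dump(w,open('w2.pkl','wb'));print(np.round(w['P'],3).tolist())
save(w,'w2c',(220,100,420,350),3)
E
```

```text
[[0.92, 0.379, 0.096, 0.529], [0.391, -0.889, -0.237, -0.168], [-0.004, 0.255, -0.967, 0.281], [0.0, 0.0, 0.0, 1.0]]
```

View pics/w2c.png

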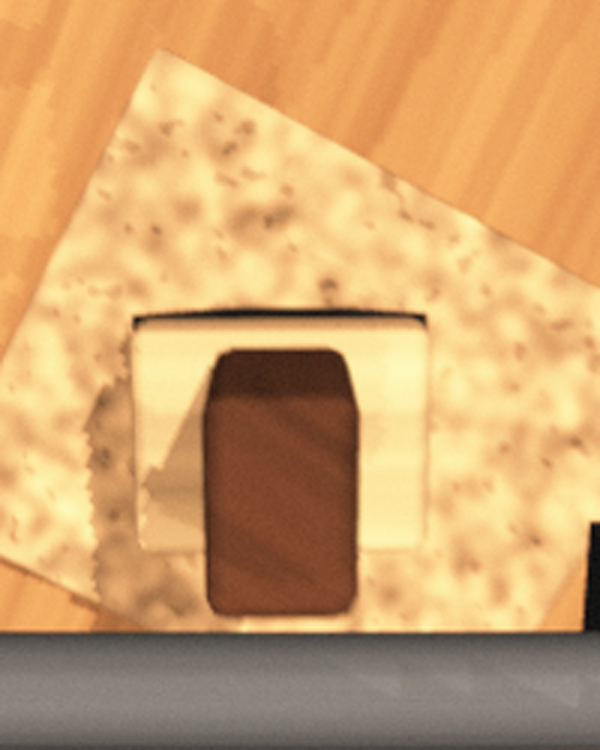

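The block is square to the tool now; the grip top is at crop (205,400)-(357,612) and the body at (135,318)-(427,548). I triangulate the height against the first wrist view.

```bash
python3 - <<'E'
from h import *
import pickle
w=pickle.load(open('w1.pkl','rb'));v=pickle.load(open('w2.pkl','rb'))
A=[(284,330),(413,321),(434,525),(299,538),(210,287),(490,268),(213,30)];B=[(205,400),(357,400),(357,613),(207,613),(133,318),(427,318),(162,50)]
for a,b in zip(A,B): print(np.round(tri([(w,(a[0]/4+219.6,a[1]/4+109.6)),(v,(b[0]/3+219.6,b[1]/3+99.6))]),4))
W=np.array([atz(v,(b[0]/3+219.6,b[1]/3+99.6),.084) for b in B[:4]]);print(W.mean(0),np.linalg.norm(W[0]-W[1]),np.linalg.norm(W[1]-W[2]))
s=bot.read_state();print(s['tool_pos'],s['tcp_rot'])
E
```

```text
[ 0.5391 -0.2172  0.0968]
[ 0.5596 -0.2082  0.0976]
[ 0.5769 -0.2445  0.0848]
[ 0.5545 -0.2563  0.0804]
[ 0.5226 -0.2259  0.0261]
[ 0.577  -0.2023  0.029 ]
[ 0.4777 -0.1844 -0.3463]
[ 0.55813765 -0.23282701  0.084     ] 0.02432258430918591 0.03694137505432768
[ 0.55734034 -0.23297504  0.30447972] [ 5.51604008e-01  8.34105331e-01 -1.56733906e-04 -1.13636091e-03]
```

Request:
play_rows(
  steps=[
    {"jaw":1,"delta_pos":[0,0,37],"rot":[0,0,0]},
    {"jaw":1,"delta_pos":[0,0,30],"rot":[0,0,0]},
    {"jaw":1,"delta_pos":[0,0,7],"rot":[0,0,0]},
    {"jaw":1,"delta_pos":[0,0,0],"rot":[0,0,0]},
    {"jaw":1,"delta_pos":[0,0,0],"rot":[0,0,0]},
  ],
)

```text
time_s: 4.42
tool_pos: [0.5583, -0.2332, 0.2328]
tcp_rot: [0.551, 0.835, 0.0, 0.001]
contact_force: [0.6, -0.0, 0.1]
opening: 0.0869
gripper_force: 0.0
```

```bash
python3 - <<'E'
from h import *
s=bot.read_state();print(s['tool_pos'],s['tcp_rot'],np.round(s['contact_force'],2))
v=grab('scene');save(v,'s2',(140,120,300,290),4)
E
```

```text
[ 0.55829859 -0.23322937  0.23284458] [5.50991339e-01 8.34509672e-01 2.09722977e-04 1.45140258e-03] [ 0.56 -0.03  0.11]
```

View pics/s2.png

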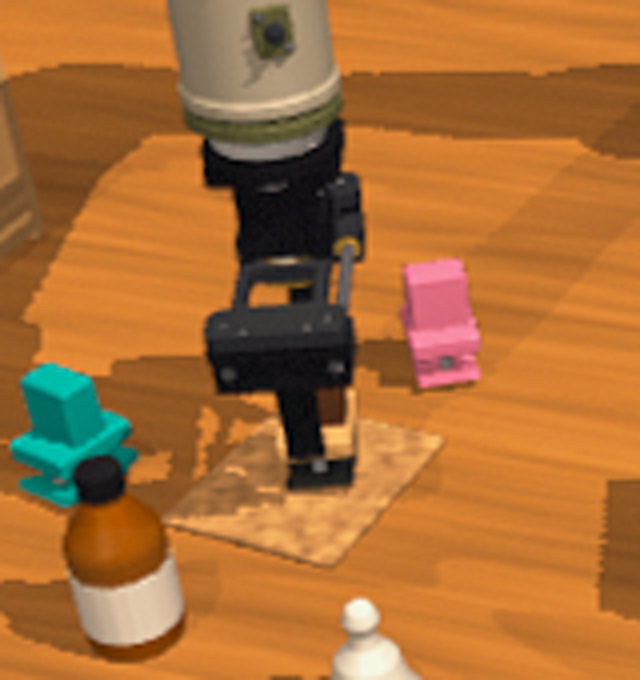

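The fingers straddle the block's grip at crop (330,420), so I close and lift.

Request:
play_rows(
  steps=[
    {"jaw":-1,"delta_pos":[0,0,0],"rot":[0,0,0]},
    {"jaw":-1,"delta_pos":[0,0,0],"rot":[0,0,0]},
    {"jaw":-1,"delta_pos":[0,0,0],"rot":[0,0,0]},
    {"jaw":-1,"delta_pos":[0,0,0],"rot":[0,0,0]},
    {"jaw":-1,"delta_pos":[0,0,0],"rot":[0,0,0]},
  ],
)

```text
time_s: 5.1
tool_pos: [0.5575, -0.233, 0.2307]
tcp_rot: [0.551, 0.835, -0.0, -0.0]
contact_force: [0.9, 0.4, 0.2]
opening: 0.045
gripper_force: 0.0
```

Request:
play_rows(
  steps=[
    {"jaw":-1,"delta_pos":[0,0,0],"rot":[0,0,0]},
    {"jaw":-1,"delta_pos":[0,0,0],"rot":[0,0,0]},
    {"jaw":-1,"delta_pos":[0,0,0],"rot":[0,0,0]},
  ],
)

```text
time_s: 5.48
tool_pos: [0.5575, -0.233, 0.2308]
tcp_rot: [0.551, 0.835, -0.0, 0.0]
contact_force: [0.3, 0.2, 0.1]
opening: 0.0257
gripper_force: 30.0
```

Request:
play_rows(
  steps=[
    {"jaw":-1,"delta_pos":[0,0,-20],"rot":[0,0,0]},
    {"jaw":-1,"delta_pos":[0,0,-50],"rot":[0,0,0]},
    {"jaw":-1,"delta_pos":[0,0,-50],"rot":[0,0,0]},
    {"jaw":-1,"delta_pos":[0,0,-30],"rot":[0,0,0]},
    {"jaw":-1,"delta_pos":[30,12,0],"rot":[0,0,0]},
  ],
)

```text
time_s: 6.1
tool_pos: [0.5568, -0.2028, 0.3848]
tcp_rot: [0.553, 0.833, 0.0, 0.003]
contact_force: [0.3, 0.4, -3.9]
opening: 0.0257
gripper_force: 30.0
```

Request:
play_rows(
  steps=[
    {"jaw":-1,"delta_pos":[50,20,0],"rot":[0,0,0]},
    {"jaw":-1,"delta_pos":[50,20,0],"rot":[0,0,0]},
    {"jaw":-1,"delta_pos":[50,20,0],"rot":[0,0,0]},
    {"jaw":-1,"delta_pos":[50,20,0],"rot":[0,0,0]},
    {"jaw":-1,"delta_pos":[50,20,0],"rot":[0,0,0]},
  ],
)

```text
time_s: 6.72
tool_pos: [0.5499, 0.0703, 0.3821]
tcp_rot: [0.551, 0.835, 0.0, 0.001]
contact_force: [0.6, 0.0, -2.0]
opening: 0.0258
gripper_force: 30.0
```

Request:
play_rows(
  steps=[
    {"jaw":-1,"delta_pos":[50,20,0],"rot":[0,0,0]},
    {"jaw":-1,"delta_pos":[50,20,0],"rot":[0,0,0]},
    {"jaw":-1,"delta_pos":[30,12,0],"rot":[0,0,0]},
    {"jaw":-1,"delta_pos":[0,0,0],"rot":[0,0,-0.18]},
    {"jaw":-1,"delta_pos":[0,0,0],"rot":[0,0,-0.18]},
  ],
)

```text
time_s: 7.35
tool_pos: [0.5468, 0.2091, 0.3818]
tcp_rot: [0.389, 0.921, -0.0, 0.0]
contact_force: [0.1, -0.4, -3.2]
opening: 0.0257
gripper_force: 30.0
```

Request:
play_rows(
  steps=[
    {"jaw":-1,"delta_pos":[0,0,0],"rot":[0,0,-0.18]},
    {"jaw":-1,"delta_pos":[0,0,0],"rot":[0,0,-0.18]},
    {"jaw":-1,"delta_pos":[0,0,0],"rot":[0,0,-0.18]},
    {"jaw":-1,"delta_pos":[0,0,0],"rot":[0,0,-0.18]},
    {"jaw":-1,"delta_pos":[0,0,0],"rot":[0,0,-0.18]},
  ],
)

```text
time_s: 7.98
tool_pos: [0.547, 0.2084, 0.3819]
tcp_rot: [-0.05, 0.999, -0.0, 0.0]
contact_force: [-0.6, 0.0, -2.4]
opening: 0.0256
gripper_force: 30.0
```

Request:
play_rows(
  steps=[
    {"jaw":-1,"delta_pos":[0,0,0],"rot":[0,0,-0.18]},
    {"jaw":-1,"delta_pos":[0,0,0],"rot":[0,0,0]},
    {"jaw":-1,"delta_pos":[0,0,0],"rot":[0,0,0]},
  ],
)

```text
time_s: 8.35
tool_pos: [0.5471, 0.2084, 0.3812]
tcp_rot: [-0.134, 0.991, -0.0, 0.0]
contact_force: [-0.6, -0.2, -3.1]
opening: 0.0257
gripper_force: 30.0
```

```bash
python3 - <<'E'
from h import *
import pickle
s=bot.read_state();print(np.round(s['q'],2),s['tool_pos'],s['tcp_rot'],np.round(s['contact_force'],2),np.round(s['torque'],3),s['opening'])
v=grab('wrist');pickle.dump(v,open('w3.pkl','wb'));save(v,'w3')
for t in ('clip1','lid','dial'): print(t,[(np.round(r['pixel']).tolist(),round(r['score'],2),np.round(atz(v,r['pixel'],.0645),3)) for r in bot.find_in(v,t)[:6]])
E
```

```text
[ 0.33  0.42 -0.98  1.56  0.36  1.35  1.14] [0.54710105 0.2083836  0.38124811] [-1.34128081e-01  9.90963971e-01 -1.53539267e-04  2.06842119e-04] [-0.62 -0.23 -3.12] [ 0.102 -0.134  0.037] 0.025681067086924338
clip1 [([145.0, 227.0], 0.98, array([0.585, 0.094, 0.064])), ([245.0, 223.0], 0.86, array([0.562, 0.164, 0.064])), ([210.0, 223.0], 0.82, array([0.569, 0.14 , 0.064])), ([173.0, 226.0], 0.8, array([0.578, 0.114, 0.064])), ([273.0, 213.0], 0.76, array([0.55 , 0.182, 0.064]))]
lid [([186.0, 218.0], 0.83, array([0.57 , 0.122, 0.064])), ([272.0, 214.0], 0.46, array([0.551, 0.181, 0.064]))]
dial [([81.0, 133.0], 0.63, array([0.531, 0.04 , 0.064]))]
```

View pics/w3.png

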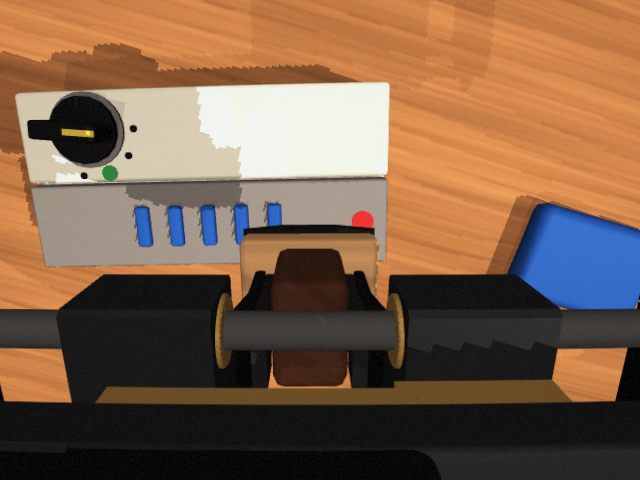

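The wrist view shows clips 5 to 2 at (144,226), (176,226), (208,225) and (241,222), and clip 1 partly hidden at (274,215). The red dot is at (362,220), and the dial at (85,130) with its pointer nearly along +y. The block hangs straight. I fit the lid pose.

```bash
python3 - <<'E'
from h import *
import pickle
from scipy.optimize import least_squares
v=pickle.load(open('w3.pkl','rb'));hsv=cv2.cvtColor(v['pixels'],cv2.COLOR_RGB2HSV)
def blobs(m,roi):
    k=np.zeros_like(m);a,b,c,d=roi;k[b:d,a:c]=m[b:d,a:c]
    n,l,s,c=cv2.connectedComponentsWithStats(k.astype(np.uint8));return [(s[i],c[i]) for i in range(1,n) if s[i][4]>30]
blue=(hsv[:,:,0]>95)&(hsv[:,:,0]<130)&(hsv[:,:,1]>150)&(hsv[:,:,2]>60)
red=((hsv[:,:,0]<6)|(hsv[:,:,0]>174))&(hsv[:,:,1]>150)&(hsv[:,:,2]>140)
B=sorted(blobs(blue,(100,180,300,260)),key=lambda b:b[1][0]);Rd=blobs(red,(330,190,390,240))
for b in B+Rd: print(b[0].tolist(),np.round(b[1],1))
green=(hsv[:,:,0]>45)&(hsv[:,:,0]<85)&(hsv[:,:,1]>120)
G=blobs(green,(60,150,160,190));yel=(hsv[:,:,0]>20)&(hsv[:,:,0]<33)&(hsv[:,:,1]>150)&(hsv[:,:,2]>100);Y=blobs(yel,(50,110,120,150))
print(G,Y)
# fit: clip 5..2 centroids (z ~ .0625 mix), case corners
obs=[((0,y),.063,b[1]) for y,b in zip((-.048,-.024,0,.024),B)]
obs+=[((.0,.112),.06,None)]
obs=[o for o in obs if o[2] is not None]
obs+=[((-.096-.003,-.13),.06,(16,95)),((-.099,.13),.06,(388.5,83)),((.031,-.13),.06,(46,266)),((-.031,.13),.06,(387,178)),((-.031,-.13),.06,(33,186))]
obs=[((-.099,o[0][1]) if o[0][0]==-.096-.003 else o[0],*o[1:]) for o in obs]
W=[(np.array(o[0]),atz(v,o[2],o[1])[:2]) for o in obs]
def f(p):
    c,s=np.cos(p[2]),np.sin(p[2]);M=np.array([[c,-s],[s,c]]);return np.concatenate([M@a+p[:2]-w for a,w in W])
r=least_squares(f,[.57,.14,.28],loss='soft_l1',f_scale=.002);print(np.round(r.x,4),np.degrees(r.x[2]));print(np.round(f(r.x).reshape(-1,2)*1e3,1).tolist())
pickle.dump(r.x,open('lid.pkl','wb'))
c,s=np.cos(r.x[2]),np.sin(r.x[2])
for y in (.112,.095,-.095): print(y,np.round(np.array([-s*y,c*y])+r.x[:2],4))
print('red',atz(v,Rd[0][1],.06) if Rd else '')
d=np.array([-.034-.038,-.08]);print('dial',np.array([c*d[0]-s*d[1],s*d[0]+c*d[1]])+r.x[:2],r.x[2])
for n in ('top',):
  t=pickle.load(open('top.pkl','rb'));P=[(-s*y+r.x[0],c*y+r.x[1],.0645) for y in (.048,-.048)]+[(-s*.112+r.x[0],c*.112+r.x[1],.06)];print(np.round(proj(t,P),1))
  h=cv2.cvtColor(t['pixels'],cv2.COLOR_RGB2HSV);bl=(h[:,:,0]>95)&(h[:,:,0]<130)&(h[:,:,1]>150);rr=((h[:,:,0]<6)|(h[:,:,0]>174))&(h[:,:,1]>150)&(h[:,:,2]>140)
  print([np.round(b[1],1).tolist() for b in blobs(bl,(240,230,320,275))],[np.round(b[1],1).tolist() for b in blobs(rr,(225,250,250,275))])
E
```

```text
[135, 207, 18, 39, 533] [143.4 225.9]
[168, 206, 17, 40, 541] [176.  225.4]
[201, 205, 16, 40, 543] [208.6 224.4]
[234, 205, 15, 39, 422] [240.4 221. ]
[267, 204, 14, 23, 287] [273.9 214.6]
[352, 211, 22, 17, 295] [362.5 219.5]
[(array([103, 166,  14,  15, 168], dtype=int32), array([109.38690476, 172.86904762]))] [(array([ 62, 129,  32,   9, 214], dtype=int32), array([ 77.60747664, 132.60280374]))]
[0.5712 0.139  0.2904] 16.640187445998784
[[0.3, 0.2], [0.2, 0.2], [0.3, 0.5], [2.1, 1.8], [-3.7, -3.5], [-4.3, 1.0], [1.2, -1.1], [-0.5, 1.6], [1.0, -2.8]]
0.112 [0.5392 0.2464]
0.095 [0.544  0.2301]
-0.095 [0.5985 0.048 ]
red [0.5384143  0.24529667 0.06      ]
dial [0.52517168 0.04178084] 0.2904260590817049
[[261.9 256.1]
 [299.4 245.6]
 [237.3 263.2]]
[[299.0, 245.7], [289.6, 248.2], [280.3, 250.9], [271.0, 253.3], [261.6, 256.1]] [[236.6, 262.9]]
```

Request:
play_rows(
  steps=[
    {"jaw":-1,"delta_pos":[-3.2,21.7,0],"rot":[0,0,-0.021]},
    {"jaw":-1,"delta_pos":[0,0,40],"rot":[0,0,0]},
    {"jaw":-1,"delta_pos":[0,0,40],"rot":[0,0,0]},
    {"jaw":-1,"delta_pos":[0,0,0],"rot":[0,0,0]},
    {"jaw":-1,"delta_pos":[0,0,0],"rot":[0,0,0]},
  ],
)

```text
time_s: 9.18
tool_pos: [0.5447, 0.2306, 0.3024]
tcp_rot: [-0.146, 0.989, 0.0, 0.001]
contact_force: [0.6, -0.4, -1.9]
opening: 0.026
gripper_force: 30.0
```

```bash
python3 - <<'E'
from h import *
s=bot.read_state();print(s['tool_pos'],s['tcp_rot'],np.round(s['contact_force'],2))
a=grab('scene')['pixels'][190:290,310:450,::-1];b=grab('top')['pixels'][200:300,210:350,::-1]
cv2.imwrite('pics/st.png',cv2.resize(np.hstack([a,b]),None,fx=2.8,fy=2.8,interpolation=cv2.INTER_CUBIC))
E
```

```text
[0.54474134 0.23064141 0.30240041] [-1.46455338e-01  9.89216932e-01  3.00149979e-04  7.78490595e-04] [ 0.58 -0.43 -1.86]
```

View pics/st.png

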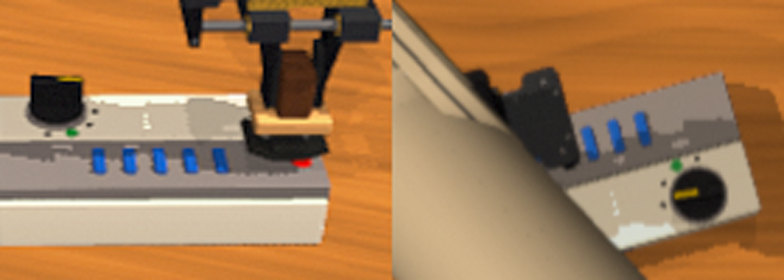

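Block is 17 mm above the lid at the red-dot end, clear of clip 1. I feel down.

Request:
play_rows(
  steps=[
    {"jaw":-1,"delta_pos":[0,0,12],"rot":[0,0,0]},
    {"jaw":-1,"delta_pos":[0,0,3],"rot":[0,0,0]},
    {"jaw":-1,"delta_pos":[0,0,0],"rot":[0,0,0]},
    {"jaw":-1,"delta_pos":[0,0,0],"rot":[0,0,0]},
  ],
)

```text
time_s: 9.78
tool_pos: [0.5444, 0.2302, 0.2859]
tcp_rot: [-0.147, 0.989, 0.0, 0.0]
contact_force: [0.4, -0.6, -3.4]
opening: 0.0258
gripper_force: 30.0
```

Request:
play_rows(
  steps=[
    {"jaw":-1,"delta_pos":[0,0,2],"rot":[0,0,0]},
    {"jaw":-1,"delta_pos":[0,0,0],"rot":[0,0,0]},
    {"jaw":-1,"delta_pos":[0,0,0],"rot":[0,0,0]},
  ],
)

```text
time_s: 10.15
tool_pos: [0.5445, 0.2303, 0.2842]
tcp_rot: [-0.147, 0.989, 0.0, 0.0]
contact_force: [-0.5, -0.8, 2.9]
opening: 0.0256
gripper_force: 30.0
```

Request:
play_rows(
  steps=[
    {"jaw":-1,"delta_pos":[0,0,2],"rot":[0,0,0]},
    {"jaw":-1,"delta_pos":[0,0,0],"rot":[0,0,0]},
    {"jaw":-1,"delta_pos":[0,0,0],"rot":[0,0,0]},
  ],
)

```text
time_s: 10.52
tool_pos: [0.5445, 0.2303, 0.282]
tcp_rot: [-0.147, 0.989, 0.0, 0.0]
contact_force: [-0.9, 0.3, 3.7]
opening: 0.0259
gripper_force: 30.0
```

Request:
play_rows(
  steps=[
    {"jaw":-1,"delta_pos":[0,0,2],"rot":[0,0,0]},
    {"jaw":-1,"delta_pos":[0,0,0],"rot":[0,0,0]},
    {"jaw":-1,"delta_pos":[0,0,0],"rot":[0,0,0]},
  ],
)

```text
time_s: 10.9
tool_pos: [0.5445, 0.2303, 0.2801]
tcp_rot: [-0.147, 0.989, 0.0, 0.0]
contact_force: [-1.1, -1.0, 5.8]
opening: 0.0257
gripper_force: 30.0
```

Request:
play_rows(
  steps=[
    {"jaw":-1,"delta_pos":[0,-3,0],"rot":[0,0,0]},
    {"jaw":-1,"delta_pos":[0,-6,0],"rot":[0,0,0]},
    {"jaw":-1,"delta_pos":[0,-7,0],"rot":[0,0,0]},
    {"jaw":-1,"delta_pos":[0,-7,0],"rot":[0,0,0]},
  ],
)

```text
time_s: 11.4
tool_pos: [0.5506, 0.21, 0.2804]
tcp_rot: [-0.148, 0.989, 0.002, 0.001]
contact_force: [-2.5, 6.9, 6.0]
opening: 0.0257
gripper_force: 30.0
```

Request:
play_rows(
  steps=[
    {"jaw":-1,"delta_pos":[0,-7,0],"rot":[0,0,0]},
    {"jaw":-1,"delta_pos":[0,-7,0],"rot":[0,0,0]},
    {"jaw":-1,"delta_pos":[0,-7,0],"rot":[0,0,0]},
    {"jaw":-1,"delta_pos":[0,-7,0],"rot":[0,0,0]},
    {"jaw":-1,"delta_pos":[0,-7,0],"rot":[0,0,0]},
  ],
)

```text
time_s: 12.02
tool_pos: [0.5607, 0.1768, 0.2804]
tcp_rot: [-0.148, 0.989, 0.002, 0.001]
contact_force: [-0.6, 5.9, 5.4]
opening: 0.0257
gripper_force: 30.0
```

Request:
play_rows(
  steps=[
    {"jaw":-1,"delta_pos":[0,-7,0],"rot":[0,0,0]},
    {"jaw":-1,"delta_pos":[0,-7,0],"rot":[0,0,0]},
    {"jaw":-1,"delta_pos":[0,-7,0],"rot":[0,0,0]},
    {"jaw":-1,"delta_pos":[0,-7,0],"rot":[0,0,0]},
    {"jaw":-1,"delta_pos":[0,-7,0],"rot":[0,0,0]},
  ],
)

```text
time_s: 12.65
tool_pos: [0.5711, 0.143, 0.2803]
tcp_rot: [-0.148, 0.989, 0.002, 0.0]
contact_force: [-1.4, 7.3, 5.3]
opening: 0.0258
gripper_force: 30.0
```

Request:
play_rows(
  steps=[
    {"jaw":-1,"delta_pos":[0,-7,0],"rot":[0,0,0]},
    {"jaw":-1,"delta_pos":[0,-7,0],"rot":[0,0,0]},
    {"jaw":-1,"delta_pos":[0,-7,0],"rot":[0,0,0]},
    {"jaw":-1,"delta_pos":[0,-7,0],"rot":[0,0,0]},
    {"jaw":-1,"delta_pos":[0,-7,0],"rot":[0,0,0]},
  ],
)

```text
time_s: 13.28
tool_pos: [0.5811, 0.11, 0.2803]
tcp_rot: [-0.148, 0.989, 0.002, 0.0]
contact_force: [-2.1, 8.4, 5.9]
opening: 0.0257
gripper_force: 30.0
```

Request:
play_rows(
  steps=[
    {"jaw":-1,"delta_pos":[0,-7,0],"rot":[0,0,0]},
    {"jaw":-1,"delta_pos":[0,-7,0],"rot":[0,0,0]},
    {"jaw":-1,"delta_pos":[0,-7,0],"rot":[0,0,0]},
    {"jaw":-1,"delta_pos":[0,-7,0],"rot":[0,0,0]},
    {"jaw":-1,"delta_pos":[0,-7,0],"rot":[0,0,0]},
  ],
)

```text
time_s: 13.9
tool_pos: [0.5915, 0.076, 0.2803]
tcp_rot: [-0.148, 0.989, 0.001, 0.0]
contact_force: [-1.8, 5.7, 6.5]
opening: 0.0254
gripper_force: 30.0
```

Request:
play_rows(
  steps=[
    {"jaw":-1,"delta_pos":[0,-7,0],"rot":[0,0,0]},
    {"jaw":-1,"delta_pos":[0,-7,0],"rot":[0,0,0]},
    {"jaw":-1,"delta_pos":[0,-7,0],"rot":[0,0,0]},
    {"jaw":-1,"delta_pos":[0,-5,0],"rot":[0,0,0]},
    {"jaw":-1,"delta_pos":[0,0,0],"rot":[0,0,0]},
  ],
)

```text
time_s: 14.52
tool_pos: [0.5992, 0.0504, 0.2802]
tcp_rot: [-0.147, 0.989, 0.001, 0.0]
contact_force: [-0.7, 3.1, 6.5]
opening: 0.0257
gripper_force: 30.0
```

Request:
play_rows(
  steps=[
    {"jaw":-1,"delta_pos":[0,0,-10],"rot":[0,0,0]},
    {"jaw":-1,"delta_pos":[0,0,-40],"rot":[0,0,0]},
    {"jaw":-1,"delta_pos":[0,0,-50],"rot":[0,0,0]},
    {"jaw":-1,"delta_pos":[0,0,0],"rot":[0,0,0]},
    {"jaw":-1,"delta_pos":[0,0,0],"rot":[0,0,0]},
  ],
)

```text
time_s: 15.15
tool_pos: [0.5989, 0.0488, 0.3787]
tcp_rot: [-0.146, 0.989, -0.0, -0.001]
contact_force: [-0.5, -0.0, -3.0]
opening: 0.0261
gripper_force: 30.0
```

```bash
python3 - <<'E'
from h import *
import pickle
s=bot.read_state();print(s['q'],s['tool_pos'],s['tcp_rot'],np.round(s['contact_force'],2))
w=grab('wrist');pickle.dump(w,open('w4.pkl','wb'))
a=grab('scene')['pixels'][130:300,250:450,::-1];b=w['pixels'][:340,:,::-1]
cv2.imwrite('pics/after.png',np.vstack([cv2.resize(a,(640,544),interpolation=cv2.INTER_CUBIC)[200:460],b]))
E
```

```text
[ 0.56144901  0.450476   -0.9432073   1.52594811  0.36941134  1.35580459
  1.45054828] [0.59885719 0.04884287 0.37871237] [-1.46414298e-01  9.89222969e-01 -3.29279947e-04 -8.14284223e-04] [-0.52 -0.01 -2.98]
```

View pics/after.png

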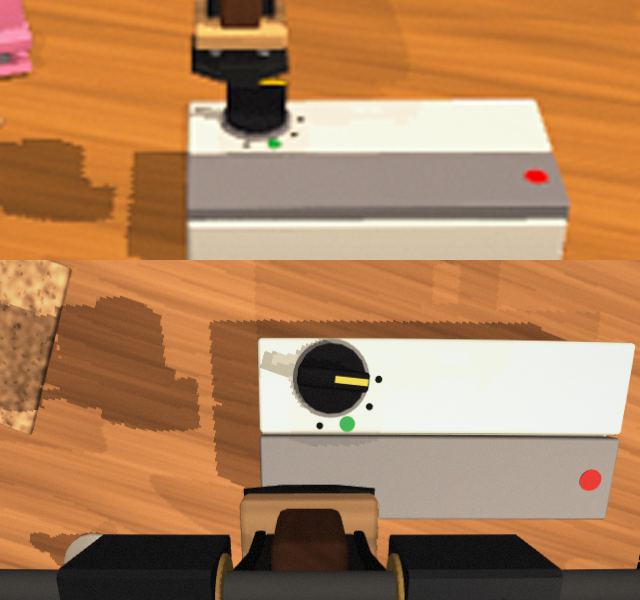

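All the clips are down: no blue stands above the lid in either view, and the red dot is visible at (590,480). The dial is at (332,378) with its pointer towards +y, and the green dot at (347,424). I take the block back to the pad.

Request:
play_rows(
  steps=[
    {"jaw":-1,"delta_pos":[19,-43,0],"rot":[0,0,0]},
    {"jaw":-1,"delta_pos":[20,-44,0],"rot":[0,0,0]},
    {"jaw":-1,"delta_pos":[20,-44,0],"rot":[0,0,0]},
    {"jaw":-1,"delta_pos":[20,-44,0],"rot":[0,0,0]},
    {"jaw":-1,"delta_pos":[20,-44,0],"rot":[0,0,0]},
  ],
)

```text
time_s: 15.88
tool_pos: [0.5672, -0.1907, 0.3784]
tcp_rot: [-0.147, 0.989, 0.0, -0.001]
contact_force: [1.3, -1.3, -3.6]
opening: 0.0254
gripper_force: 30.0
```

Request:
play_rows(
  steps=[
    {"jaw":-1,"delta_pos":[19,-42,0],"rot":[0,0,0]},
    {"jaw":-1,"delta_pos":[0,0,0],"rot":[0,0,0.18]},
    {"jaw":-1,"delta_pos":[0,0,0],"rot":[0,0,0.18]},
    {"jaw":-1,"delta_pos":[0,0,0],"rot":[0,0,0.18]},
    {"jaw":-1,"delta_pos":[0,0,0],"rot":[0,0,0.18]},
  ],
)

```text
time_s: 16.5
tool_pos: [0.5616, -0.2348, 0.3782]
tcp_rot: [0.214, 0.977, 0.0, -0.001]
contact_force: [0.1, 0.6, -1.9]
opening: 0.0257
gripper_force: 30.0
```

Request:
play_rows(
  steps=[
    {"jaw":-1,"delta_pos":[0,0,0],"rot":[0,0,0.18]},
    {"jaw":-1,"delta_pos":[0,0,0],"rot":[0,0,0.18]},
    {"jaw":-1,"delta_pos":[0,0,0],"rot":[0,0,0.18]},
    {"jaw":-1,"delta_pos":[0,0,0],"rot":[0,0,0.18]},
    {"jaw":-1,"delta_pos":[0,0,0],"rot":[0,0,0]},
  ],
)

```text
time_s: 17.12
tool_pos: [0.5617, -0.2346, 0.3785]
tcp_rot: [0.542, 0.841, -0.0, -0.001]
contact_force: [-0.4, -0.5, -3.0]
opening: 0.0255
gripper_force: 30.0
```

```bash
python3 - <<'E'
from h import *
import pickle
s=bot.read_state();print(np.round(s['q'],2),s['tool_pos'],s['tcp_rot'],np.round(s['contact_force'],2))
v=pickle.load(open('w4.pkl','rb'));x=pickle.load(open('lid.pkl','rb'));c,sn=np.cos(x[2]),np.sin(x[2]);M=np.array([[c,-sn],[sn,c]])
d=M@[-.072,-.08]+x[:2];print('dial pred',d,'px bar top',proj(v,[*d,.094]),'disc',proj(v,[*d,.069]))
def bl(m,roi):
    k=np.zeros_like(m);a,b,cc,dd=roi;k[b:dd,a:cc]=m[b:dd,a:cc];n,l,st,ce=cv2.connectedComponentsWithStats(k.astype(np.uint8));i=1+np.argmax(st[1:,4]);return ce[i],np.argwhere(l==i)[:,::-1]
h=cv2.cvtColor(v['pixels'],cv2.COLOR_RGB2HSV)
gc,_=bl((h[:,:,0]>45)&(h[:,:,0]<85)&(h[:,:,1]>100),(320,150,380,190));g=atz(v,gc,.06)[:2];print('green',gc,M.T@(g-d))
yc,yp=bl((h[:,:,0]>20)&(h[:,:,0]<33)&(h[:,:,1]>120)&(h[:,:,2]>120),(300,100,380,140))
l=cv2.fitLine(yp.astype(np.float32),cv2.DIST_L2,0,.01,.01).ravel();print('yel',yc,l,yp.min(0),yp.max(0))
a=atz(v,(l[2]-12*l[0],l[3]-12*l[1]),.094)[:2];b=atz(v,(l[2]+12*l[0],l[3]+12*l[1]),.094)[:2]
q=M.T@(b-a);print('value',np.arctan2(q[0],q[1]),'yellow centre in dial frame',M.T@(atz(v,yc,.094)[:2]-d))
q=M.T@(g-d);print('green ang',np.arctan2(q[0],q[1]))
E
```

```text
[ 0.81  0.38 -0.63  1.52  0.23  1.32  0.59] [ 0.56172374 -0.23460031  0.37845822] [ 5.41523152e-01  8.40685142e-01 -2.96788083e-04 -1.03901239e-03] [-0.36 -0.48 -2.98]
dial pred [0.52517168 0.04178084] px bar top [[334.90379425 114.68557654]] disc [[332.71093629 115.03582655]]
green [346.75       163.44767442] [0.03255498 0.01081903]
yel [351.19421488 120.65702479] [9.94232595e-01 1.07245505e-01 3.51194214e+02 1.20657028e+02] [335 116] [368 125]
value 0.09846390436001196 yellow centre in dial frame [0.0034371  0.00988873]
green ang 1.2499481865422197
```

Request:
play_rows(
  steps=[
    {"jaw":-1,"delta_pos":[0,0,50],"rot":[0,0,0]},
    {"jaw":-1,"delta_pos":[0,0,50],"rot":[0,0,0]},
    {"jaw":-1,"delta_pos":[0,0,30],"rot":[0,0,0]},
    {"jaw":-1,"delta_pos":[0,0,12],"rot":[0,0,0]},
    {"jaw":-1,"delta_pos":[0,0,0],"rot":[0,0,0]},
  ],
)

```text
time_s: 17.75
tool_pos: [0.5619, -0.2347, 0.2375]
tcp_rot: [0.541, 0.841, 0.0, -0.0]
contact_force: [-0.0, 0.8, -2.3]
opening: 0.0257
gripper_force: 30.0
```

Request:
play_rows(
  steps=[
    {"jaw":-1,"delta_pos":[0,0,3],"rot":[0,0,0]},
    {"jaw":-1,"delta_pos":[0,0,0],"rot":[0,0,0]},
    {"jaw":-1,"delta_pos":[0,0,2],"rot":[0,0,0]},
    {"jaw":-1,"delta_pos":[0,0,0],"rot":[0,0,0]},
    {"jaw":-1,"delta_pos":[0,0,0],"rot":[0,0,0]},
  ],
)

```text
time_s: 18.38
tool_pos: [0.562, -0.2347, 0.2329]
tcp_rot: [0.542, 0.84, -0.0, 0.0]
contact_force: [-0.3, 0.1, -2.9]
opening: 0.0257
gripper_force: 30.0
```

Request:
play_rows(
  steps=[
    {"jaw":-1,"delta_pos":[0,0,2],"rot":[0,0,0]},
    {"jaw":-1,"delta_pos":[0,0,0],"rot":[0,0,0]},
    {"jaw":-1,"delta_pos":[0,0,0.6],"rot":[0,0,0]},
    {"jaw":-1,"delta_pos":[0,0,0],"rot":[0,0,0]},
    {"jaw":-1,"delta_pos":[0,0,0],"rot":[0,0,0]},
  ],
)

```text
time_s: 19.0
tool_pos: [0.562, -0.2347, 0.2304]
tcp_rot: [0.542, 0.84, 0.0, 0.0]
contact_force: [-1.1, -0.2, 1.1]
opening: 0.0255
gripper_force: 30.0
```

Request:
play_rows(
  steps=[
    {"jaw":1,"delta_pos":[0,0,0],"rot":[0,0,0]},
    {"jaw":1,"delta_pos":[0,0,0],"rot":[0,0,0]},
    {"jaw":1,"delta_pos":[0,0,0],"rot":[0,0,0]},
    {"jaw":1,"delta_pos":[0,0,0],"rot":[0,0,0]},
    {"jaw":1,"delta_pos":[0,0,0],"rot":[0,0,0]},
  ],
)

```text
time_s: 19.62
tool_pos: [0.562, -0.2347, 0.2302]
tcp_rot: [0.542, 0.84, -0.0, 0.0]
contact_force: [-0.5, -0.2, -0.3]
opening: 0.0682
gripper_force: 0.0
```

Request:
play_rows(
  steps=[
    {"jaw":1,"delta_pos":[0,0,0],"rot":[0,0,0]},
    {"jaw":1,"delta_pos":[0,0,-20],"rot":[0,0,0]},
    {"jaw":1,"delta_pos":[0,0,-40],"rot":[0,0,0]},
    {"jaw":1,"delta_pos":[0,0,-50],"rot":[0,0,0]},
    {"jaw":1,"delta_pos":[0,0,-30],"rot":[0,0,0]},
  ],
)

```text
time_s: 20.25
tool_pos: [0.5622, -0.2343, 0.3745]
tcp_rot: [0.542, 0.84, 0.0, 0.002]
contact_force: [-0.1, -0.4, 0.5]
opening: 0.0871
gripper_force: 0.0
```

```bash
python3 - <<'E'
from h import *
s=bot.read_state();print(np.round(s['q'],2),s['tool_pos'],s['tcp_rot'],np.round(s['contact_force'],2),s['opening'])
m=T(s)
for t in [(.5273,.0424)]: print('tool delta mm',m[:3,:3].T@(np.array([*t,.38])-m[:3,3])*1e3,'yaw y deg',np.degrees(np.arctan2(m[1,1],m[0,1])))
w=grab('wrist');print([(np.round(r['pixel']).tolist(),np.round(atz(w,r['pixel'],.06),3),round(r['score'],2)) for r in bot.find_in(w,'block')])
E
```

```text
[ 0.81  0.38 -0.63  1.52  0.23  1.31  0.58] [ 0.56223647 -0.23432605  0.37452945] [5.41899636e-01 8.40440737e-01 3.48987227e-04 2.00744847e-03] [-0.14 -0.35  0.46] 0.08705327570454331
tool delta mm [266.46283128  82.39449472  -6.04133875] yaw y deg 24.37398542667443
[([145.0, 101.0], array([ 0.431, -0.206,  0.06 ]), 0.94), ([308.0, 215.0], array([ 0.562, -0.232,  0.06 ]), 0.69), ([282.0, 369.0], array([ 0.594, -0.353,  0.06 ]), 0.61)]
```

Request:
play_rows(
  steps=[
    {"jaw":1,"delta_pos":[44,14,-2],"rot":[0,0,0]},
    {"jaw":1,"delta_pos":[44,14,0],"rot":[0,0,0]},
    {"jaw":1,"delta_pos":[45,14,0],"rot":[0,0,0]},
    {"jaw":0,"delta_pos":[45,14,0],"rot":[0,0,0]},
    {"jaw":-0.1,"delta_pos":[44,13,0],"rot":[0,0,0]},
  ],
)

```text
time_s: 20.98
tool_pos: [0.5327, -0.0023, 0.3727]
tcp_rot: [0.542, 0.84, -0.0, 0.0]
contact_force: [0.8, -0.1, 0.3]
opening: 0.0745
gripper_force: 0.0
```

Request:
play_rows(
  steps=[
    {"jaw":-0.1,"delta_pos":[44,13,0],"rot":[0,0,0]},
    {"jaw":-0.1,"delta_pos":[0,0,0],"rot":[0,0,0.12]},
    {"jaw":-0.1,"delta_pos":[0,0,0],"rot":[0,0,0.11]},
    {"jaw":-0.1,"delta_pos":[0,0,0],"rot":[0,0,0]},
    {"jaw":-0.1,"delta_pos":[0,0,0],"rot":[0,0,0]},
  ],
)

```text
time_s: 21.6
tool_pos: [0.5269, 0.0414, 0.3723]
tcp_rot: [0.634, 0.773, -0.0, 0.0]
contact_force: [0.8, 0.2, -0.2]
opening: 0.0399
gripper_force: 0.0
```

```bash
python3 - <<'E'
from h import *
import pickle
s=bot.read_state();print(np.round(s['q'],2),s['tool_pos'],s['tcp_rot'],s['opening'])
m=T(s);print('yaw',np.degrees(np.arctan2(m[1,1],m[0,1])))
v=grab('wrist');pickle.dump(v,open('w5.pkl','wb'))
for z in(.094,.069): print(z,proj(v,[.5273,.0424,z]))
save(v,'w5',(200,80,460,290),3)
E
```

```text
[ 0.52  0.22 -0.77  1.73  0.16  1.26 -0.09] [0.52692272 0.04139842 0.37232458] [ 6.34005221e-01  7.73328755e-01 -9.09556173e-06  1.27077056e-04] 0.039944319319587966
yaw 11.30751506408123
0.094 [[308.75934729 231.97876758]]
0.069 [[308.77918117 222.48674709]]
```

View pics/w5.png

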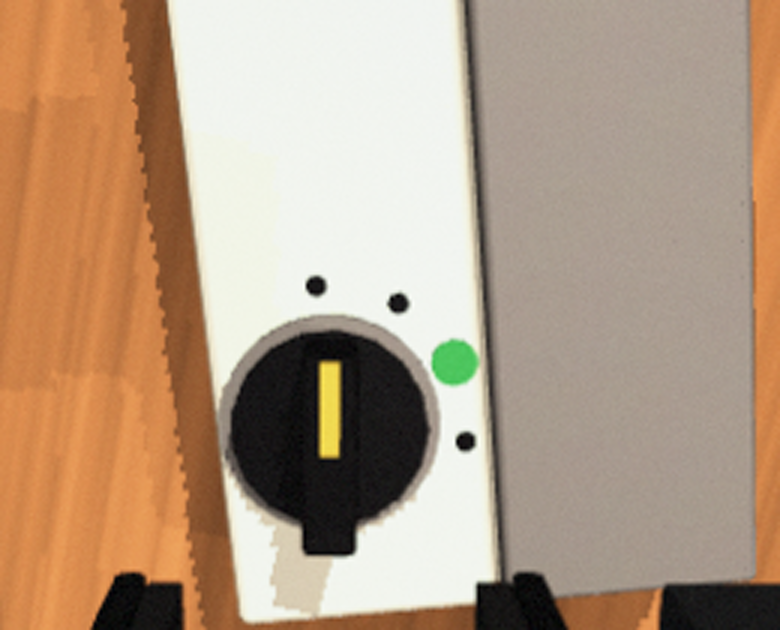

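View 10 shows the dial disc at crop (330,427), with the bar square to the tool and the pointer up towards the 0/0.6 side. The green dot is at (455,362). The fingers straddle it at 40 mm opening, so I descend.

Request:
play_rows(
  steps=[
    {"jaw":-0.1,"delta_pos":[1,1.4,40],"rot":[0,0,0]},
    {"jaw":-0.1,"delta_pos":[0,0,40],"rot":[0,0,0]},
    {"jaw":-0.1,"delta_pos":[0,0,25],"rot":[0,0,0]},
    {"jaw":-0.1,"delta_pos":[0,0,12],"rot":[0,0,0]},
    {"jaw":-0.1,"delta_pos":[0,0,0],"rot":[0,0,0]},
  ],
)

```text
time_s: 22.28
tool_pos: [0.5282, 0.0426, 0.255]
tcp_rot: [0.635, 0.773, -0.0, -0.0]
contact_force: [-0.0, 0.8, 0.5]
opening: 0.0392
gripper_force: 0.0
```

Request:
play_rows(
  steps=[
    {"jaw":-1,"delta_pos":[0,0,0],"rot":[0,0,0]},
    {"jaw":-1,"delta_pos":[0,0,0],"rot":[0,0,0]},
    {"jaw":-1,"delta_pos":[0,0,0],"rot":[0,0,0]},
    {"jaw":-1,"delta_pos":[0,0,0],"rot":[0,0,0]},
    {"jaw":-1,"delta_pos":[0,0,0],"rot":[0,0,0]},
  ],
)

```text
time_s: 22.9
tool_pos: [0.5275, 0.0426, 0.2554]
tcp_rot: [0.635, 0.773, -0.001, -0.001]
contact_force: [-7.6, -1.2, 8.3]
opening: 0.0118
gripper_force: 30.0
```

```bash
python3 - <<'E'
from h import *
s=bot.read_state();m=T(s);print(np.round(s['q'],2),s['tool_pos'],'yaw',np.degrees(np.arctan2(m[1,1],m[0,1])),s['opening'],s['gripper_force'],np.round(s['contact_force'],2),np.round(s['torque'],2))
E
```

```text
[ 0.47  0.35 -0.73  1.85  0.27  1.04 -0.18] [0.52748233 0.04257161 0.25542238] yaw 11.164737677912525 0.011813132489990538 29.99942421913147 [-7.63 -1.22  8.26] [-0.41  1.68 -0.08]
```

Request:
play_rows(
  steps=[
    {"jaw":-1,"delta_pos":[0,-0.8,-0.6],"rot":[0,0,0]},
    {"jaw":-1,"delta_pos":[0,0,0],"rot":[0,0,0.06]},
    {"jaw":-1,"delta_pos":[0,0,0],"rot":[0,0,0.12]},
    {"jaw":-1,"delta_pos":[0,0,0],"rot":[0,0,0.12]},
  ],
)

```text
time_s: 23.4
tool_pos: [0.5272, 0.0424, 0.2555]
tcp_rot: [0.745, 0.668, -0.0, -0.0]
contact_force: [-1.3, 0.1, -2.0]
opening: 0.0119
gripper_force: 30.0
```

Request:
play_rows(
  steps=[
    {"jaw":-1,"delta_pos":[0,0,0],"rot":[0,0,0.12]},
    {"jaw":-1,"delta_pos":[0,0,0],"rot":[0,0,0.12]},
    {"jaw":-1,"delta_pos":[0,0,0],"rot":[0,0,0.12]},
    {"jaw":-1,"delta_pos":[0,0,0],"rot":[0,0,0.12]},
    {"jaw":-1,"delta_pos":[0,0,0],"rot":[0,0,0.12]},
  ],
)

```text
time_s: 24.02
tool_pos: [0.5272, 0.0423, 0.2555]
tcp_rot: [0.909, 0.418, -0.0, 0.0]
contact_force: [-0.6, -1.2, -3.5]
opening: 0.0117
gripper_force: 30.0
```

Request:
play_rows(
  steps=[
    {"jaw":-1,"delta_pos":[0,0,0],"rot":[0,0,0.12]},
    {"jaw":-1,"delta_pos":[0,0,0],"rot":[0,0,0.06]},
    {"jaw":-1,"delta_pos":[0,0,0],"rot":[0,0,0]},
    {"jaw":-1,"delta_pos":[0,0,0],"rot":[0,0,0]},
    {"jaw":-1,"delta_pos":[0,0,0],"rot":[0,0,0]},
  ],
)

```text
time_s: 24.65
tool_pos: [0.5273, 0.0423, 0.2555]
tcp_rot: [0.942, 0.336, -0.0, 0.0]
contact_force: [0.5, -2.7, -4.8]
opening: 0.0115
gripper_force: 30.0
```

```bash
python3 - <<'E'
from h import *
s=bot.read_state();m=T(s);print(np.round(s['q'],2),s['tool_pos'],'yaw',np.degrees(np.arctan2(m[1,1],m[0,1])),s['opening'],s['gripper_force'],np.round(s['contact_force'],2),np.round(s['torque'],2))
E
```

```text
[ 0.32  0.32 -0.56  1.86  0.19  1.02 -1.2 ] [0.52728492 0.04229884 0.25553722] yaw -50.67548365145253 0.011496111879649771 29.9964040517807 [ 0.53 -2.7  -4.85] [-0.42  0.01  0.02]
```

Request:
play_rows(
  steps=[
    {"jaw":-1,"delta_pos":[0,0,0],"rot":[0,0,0.025]},
    {"jaw":-1,"delta_pos":[0,0,0],"rot":[0,0,0]},
    {"jaw":-0.1,"delta_pos":[0,0,0],"rot":[0,0,0]},
    {"jaw":-0.1,"delta_pos":[0,0,0],"rot":[0,0,0]},
    {"jaw":-0.1,"delta_pos":[0,0,0],"rot":[0,0,0]},
  ],
)

```text
time_s: 25.28
tool_pos: [0.5276, 0.0428, 0.2561]
tcp_rot: [0.946, 0.325, 0.0, 0.0]
contact_force: [-0.2, 0.2, -0.3]
opening: 0.0333
gripper_force: 0.0
```

Request:
play_rows(
  steps=[
    {"jaw":-0.1,"delta_pos":[0,0,0],"rot":[0,0,0]},
    {"jaw":-0.1,"delta_pos":[0,0,-20],"rot":[0,0,0]},
    {"jaw":-0.1,"delta_pos":[0,0,-50],"rot":[0,0,0]},
    {"jaw":-0.1,"delta_pos":[0,0,-50],"rot":[0,0,0]},
    {"jaw":-0.1,"delta_pos":[0,0,0],"rot":[0,0,0]},
  ],
)

```text
time_s: 25.9
tool_pos: [0.5283, 0.043, 0.3798]
tcp_rot: [0.946, 0.324, 0.003, 0.001]
contact_force: [-0.7, 0.2, -0.5]
opening: 0.0391
gripper_force: 0.0
```

Request:
play_rows(
  steps=[
    {"jaw":-0.1,"delta_pos":[0,0,0],"rot":[0,0,0]},
    {"jaw":-0.1,"delta_pos":[0,0,0],"rot":[0,0,0]},
  ],
)

```text
time_s: 26.15
tool_pos: [0.527, 0.0424, 0.3744]
tcp_rot: [0.946, 0.324, -0.001, -0.0]
contact_force: [-0.5, 0.4, -0.3]
opening: 0.0391
gripper_force: 0.0
```

```bash
python3 - <<'E'
from h import *
import pickle
s=bot.read_state();print(s['tool_pos'],s['opening'],s['time_s'])
x=pickle.load(open('lid.pkl','rb'));c,sn=np.cos(x[2]),np.sin(x[2]);M=np.array([[c,-sn],[sn,c]])
w5=pickle.load(open('w5.pkl','rb'));v=grab('wrist');save(v,'w6')
def run(v,d):
    h=cv2.cvtColor(v['pixels'],cv2.COLOR_RGB2HSV)
    def bl(m):
        k=np.zeros_like(m);u=proj(v,[*d,.08])[0].astype(int);a=np.s_[max(0,u[1]-70):u[1]+70,u[0]-70:u[0]+70];k[a]=m[a]
        n,l,st,ce=cv2.connectedComponentsWithStats(k.astype(np.uint8));i=1+np.argmax(st[1:,4]);return ce[i],np.argwhere(l==i)[:,::-1]
    gc,_=bl((h[:,:,0]>45)&(h[:,:,0]<85)&(h[:,:,1]>100));g=M.T@(atz(v,gc,.06)[:2]-d)
    yc,yp=bl((h[:,:,0]>20)&(h[:,:,0]<33)&(h[:,:,1]>120)&(h[:,:,2]>120))
    l=cv2.fitLine(yp.astype(np.float32),cv2.DIST_L2,0,.01,.01).ravel();e=l[:2]*12
    q=M.T@(atz(v,l[2:]+e,.094)-atz(v,l[2:]-e,.094))[:2]
    y=M.T@(atz(v,yc,.094)[:2]-d);q=q*np.sign(q@y)
    print('green',gc,g,np.arctan2(*g),'pointer',yc,len(yp),np.arctan2(*q),y,np.arctan2(*y))
for f in (w5,v): run(f,np.array([.5275,.0423]))
for t in ('block','pad','bottle','bell','icepack'):
  for n in ('scene','top'):
    f=grab(n);print(t,n,[(np.round(r['pixel']).tolist(),round(r['score'],2)) for r in bot.find_in(f,t)[:3]])
E
```

```text
[0.52703961 0.04240232 0.37436062] 0.03913419472012165 26.15
green [350.86206897 200.45402299] [0.03031049 0.01098053] 1.2232342816794268 pointer [309.28033473 216.08786611] 239 0.09449143927542855 [0.00111021 0.01030776] 0.107292768573866
green [310.01685393 174.96067416] [0.03038783 0.01103648] 1.2224218778457172 pointer [310.02702703 216.5       ] 222 1.199662103180938 [0.01027252 0.00323457] 1.2657485029168467
block scene [([218.0, 227.0], 0.9), ([253.0, 199.0], 0.6), ([156.0, 226.0], 0.58)]
block top [([418.0, 314.0], 0.93), ([430.0, 258.0], 0.8), ([377.0, 190.0], 0.75)]
pad scene [([214.0, 248.0], 0.96)]
pad top [([421.0, 244.0], 0.62), ([159.0, 264.0], 0.4)]
bottle scene [([166.0, 264.0], 0.98)]
bottle top [([442.0, 195.0], 0.95)]
bell scene [([232.0, 293.0], 0.77)]
bell top [([377.0, 190.0], 0.61)]
icepack scene [([513.0, 283.0], 0.9), ([215.0, 246.0], 0.53)]
icepack top [([158.0, 264.0], 0.64), ([416.0, 256.0], 0.28)]
```

```bash
python3 -c "
from cell import bot
print(bot.close_job())"
```

```text
the job is handed in; nothing more can be done
None
```

I've handed in the job: one stroke pushed all five clips down at a steady 8–9 N, well short of the sole's stop; the block is back on the cork pad and the dial reads 1.20 at the green dot, all in about 26 s.

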